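# Fit the lap plate on the flat-lap machine

## Robot

A 7-joint arm with a two-finger parallel gripper is mounted at the origin on the work surface. World frame = base frame: x ahead of the robot, y to its left, z up, the work surface at z = 0. Lengths are in mm, angles in rad, forces in N, time in s.
With the tool pointing down it reaches from about 400 to 875 mm from the base axis. Payload 4.4 kg.
Tool frame: the origin (TCP) lies where the fingers leave the gripper's body, on its centre line; the fingertips stand 73 mm ahead of it and the grasp point (between the pads) lies 54 mm ahead of it; z points along the fingers, y is the line along which they close (so a half turn about z gives the same grasp; the last joint's range is limited). The gripper opens to 85 mm and grips with 20 to 120 N. Pads are 22 mm wide; open, the fingers measure 114 mm over their backs; the gripper's body (76 mm by 85 mm) begins 54 mm behind the grasp point. The pads swing forward as they close: fully open they stand 13 mm farther back than shut.
Start: joints at [1.236, 0.628, 0.038, 1.517, -0.027, 0.996, -0.02], TCP at [172.648, -626.665, 303.913] pointing down, gripper open.
Joint ranges: [-3.06, 3.06], [-0.37, 2.12], [-1.25, 1.32], [0.18, 2.47], [-1.1, 4.24], [0.23, 1.98], [-2.94, 2.94]. Speed limits (rad/s): [2.57, 2.57, 3.14, 3.14, 3.14, 3.14, 3.14].

## Interface

Orientations are given as [roll, pitch, yaw] about the fixed x, y, z axes, in that order (R = Rz(yaw) Ry(pitch) Rx(roll)).
In Python, from cell import ctrl gives the robot as it stands.
- The arm moves only by the tool send_rows, never from a script. Its argument "rows" is a list that holds one entry, the list of rows, each a list of 6 numbers: the shift along the tool's x, y, z in cm, then the turn, a rotation vector about the tool's x, y, z in rad. In form: [[[tx, ty, tz, wx, wy, wz], ...]]. A call has 1 to 10 rows; each row is the pose to reach, as a shift and turn from the pose commanded when the call began, along the tool's axes at that moment; what a row does not reach only later rows make up. A row lasts 1/10 s, in which the tool goes at most 50 mm and 8.59 degrees, less where a joint would pass 70% of its speed; a pose out of reach is approached as far as the arm can. A call with a gripper value outside its range is refused whole. "grip" is the closure in counts, from 0 (fully open) to 255 (shut), set as the call begins (left out, the last holds). The fingers move at their own pace and stop on an object; the grip force is fixed at half the most. Time passes only in rows, so rows that repeat a pose let the fingers close. It gives the time, the measured TCP pose, the force, the opening and the grip force at its end, in the units of the state.
- ctrl.read_state(): the state, without advancing time (a new reading comes with each control period).
- ctrl.get_image(name): name is "scene" or "top"; returns a dict with "pixels" (480x640x3 uint8, red, green, blue), "fx", "fy", "cx", "cy" (pixels), "extrinsics" (4x4, takes a point from camera to world coordinates). Camera axes: x right, y up, looking along -z (the intrinsics and any distortion apply to the point x, -y, -z); pixel columns grow to the right and rows downward; lengths in mm; the calibration is good to about 2 mm. A picture is of the moment at which its call begins. There is no depth.
- ctrl.finish_job(): hands the job in; it is judged then, once.
The state is a dict: "clock": time; "qpos": joint angles; "qd": joint speeds; "tau": joint torques, N m; "eef_pos": TCP position; "tool_rot": TCP orientation; "force": force on the tool from outside, world axes, zero at the start; "torque": the same for the moment, N m; "width": finger opening in mm; "gripper_force": force on a finger pad.
Only numpy, scipy, OpenCV 4.12 (cv2) and the standard library are available. Lean on these libraries where they do the work, as an engineer would, in place of code of your own. Each camera call takes 0.05 s, during which the arm holds its last target. There are 200 camera calls.

## Task

Fit the lap plate (the aluminium disc with the square hub and four holes) on the flat-lap machine, hub up: thread it over the spindle, turn it gently on the tips of the four drive studs until its holes line up with them, and slide it down until it lies fully home, flat on the flange, then let go. Neither drop nor force it: keep the push and twist between plate and machine light (never above 60 newtons, all contact points added up), and leave the other things on the bench where they lie.

Things in the scene. Friction and masses are not known exactly. Their poses are not given: they have to be found in the camera images.
- lap_plate: Lap plate: round aluminium disc, 150 mm diameter, 10 mm thick, 0.5 to 0.65 kg, lying flat on the bench, hub up. Origin: centre of its underside; z up. An 18.5 mm bore runs through disc and hub on the axis. Four 10.5 mm through holes at (+-26, +-26) mm in its frame (36.8 mm from the axis, every 90 degrees, on the hub's diagonals): it fits in any of four turns.
- hub (a point): Centre of the top of the plate's square hub, on the plate's axis, 42 mm above its underside; axes as the plate's. The hub is 36 x 36 mm, 32 mm tall, its flats square to the plate's x and y axes: the place to grip, over the 10 mm disc.
- lap_machine: Flat-lap machine, fixed to the bench: a grey box, 230 x 230 mm, with a dark round cover at 72 mm and on it a steel drive flange, 108 mm diameter, its flat top 92 mm above the bench. Origin: centre of its underside, on the spindle axis; front towards its own -x. The flange is braked and does not turn. Contact is stiff (30 N per mm).
- seat (a point): Point on the spindle axis at the flat top of the flange, z up; x and y are the machine box's. The seated plate's origin lies here. On the flange stand four drive studs, 36.8 mm from the axis, every 90 degrees: 8 mm diameter, 14 mm tall, the last 5 mm a cone down to 4 mm. A plate riding on their tips has its underside 14 mm above this point; where holes and studs meet it sinks.
- spindle_tip (a point): Top of the central spindle: 16 mm diameter, 36 mm tall above the flange, its last 8 mm a cone down to 6 mm; z up. Axes: the machine's. The angle of the studs is different every time, bears no relation to these axes and is not measured: see it with a camera or find it by feel, turning the plate through up to 90 degrees while it rides lightly on the studs.
- pliers: Bystander: yellow-handled pliers, 140 x 60 mm, lying flat. Origin: centre of its underside.
- bench_brush: Bystander: wooden bench brush, 170 x 26 x 32 mm, bristles down. Origin: centre of its underside.
- felt_disc: Bystander: grey felt buffing disc, 90 mm across, 14 mm thick, one small centre hole, no hub (not the lap plate). Origin: centre of its underside.
- polish_jar: Bystander: small jar, 60 mm across, 70 mm tall. Origin: centre of its underside.
- driver_stand: Bystander: round steel stand, 76 mm across, holding slim screwdrivers, 145 mm tall. Origin: centre of its underside.

How it is judged:
By the outcome, as a careful person would: the job done as asked, in the order asked, and still so for the second after the job is handed in, with the robot touching nothing.
It also fails if it takes over 72 s, if anything falls off the work surface, if the arm or the gripper's body presses on something with over 40 N, if the wrist force passes 120 N, or if a joint passes its speed limit or range.

## Working session

There is one attempt and no reset: what is moved stays moved. The work goes in short steps, Python scripts to look and compute and a tool call to move; the robot and the scene stay as the last step left them, time stands still between calls to the robot, and variables do not carry over. Pictures are saved under pics/ and viewed, at most 10 in all, crops included, and the job is handed in when it is done.

Besides the shell and the picture viewer there is one more tool, called after "Call:" as name(argument=value, ...) on one line, values as JSON. send_rows: Moves the arm, as the interface text tells. Its arguments: {"type":"object","properties":{"rows":{"type":"array","items":{"type":"array","items":{"type":"array","items":{"type":"number"}}}},"grip":{"type":"number"}},"required":["rows"]}

```bash
ls; mkdir -p pics
python3 - <<'E'
from cell import ctrl
import cv2,numpy as np
for n in("scene","top"):
    d=ctrl.get_image(n); cv2.imwrite(f"pics/{n}0.png",d["pixels"][:,:,::-1])
    print(n,d["fx"],d["fy"],d["cx"],d["cy"],np.round(d["extrinsics"],4).tolist(),[k for k in d])
s=ctrl.read_state();print(s)
E
```

```text
pics
scene 530.7507757003156 530.7507757003156 324.82188646927534 241.85579879386458 [[0.77, -0.4502, 0.4521, 1024.5772], [0.638, 0.534, -0.5548, -483.2616], [0.0084, 0.7156, 0.6984, 720.2273], [0.0, 0.0, 0.0, 1.0]] ['pixels', 'fx', 'fy', 'cx', 'cy', 'extrinsics']
top 549.6878309615605 549.6878309615605 313.15819832680154 257.0560137921701 [[-0.015, 0.9906, -0.1363, 437.1612], [-0.9998, -0.0165, -0.0097, 9.6485], [-0.0119, 0.1361, 0.9906, 1249.7777], [0.0, 0.0, 0.0, 1.0]] ['pixels', 'fx', 'fy', 'cx', 'cy', 'extrinsics']
{'clock': 0.1, 'qpos': array([ 1.2361804 ,  0.62925449,  0.03844279,  1.51824646, -0.02703168,
        0.99629486, -0.01997152]), 'qd': array([ 0.00087203, -0.00340502, -0.00178923, -0.00240587, -0.00056437,
        0.00131975,  0.00021907]), 'tau': array([ 2.34244879e-03, -5.64543879e+01,  1.23027530e+00, -1.93978268e+01,
        1.12834692e-02,  5.48562952e-03,  3.19220089e-05]), 'eef_pos': array([ 172.56014106, -626.23581509,  303.08722271]), 'tool_rot': array([-3.13990686e+00, -1.12767336e-05,  2.68829243e-01]), 'force': array([-0.22143482, -0.06817009,  0.75411188]), 'torque': array([-0.02280659,  0.02550882, -0.00414965]), 'gripper_force': 0.0, 'width': 85.462253265285}
```

View pics/top0.png

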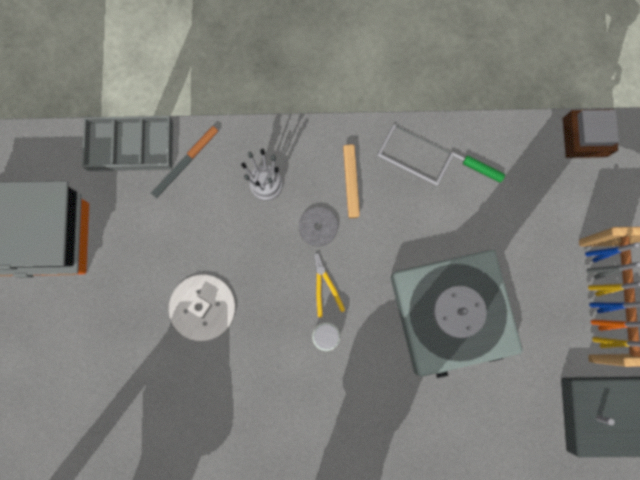

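View pics/scene0.png

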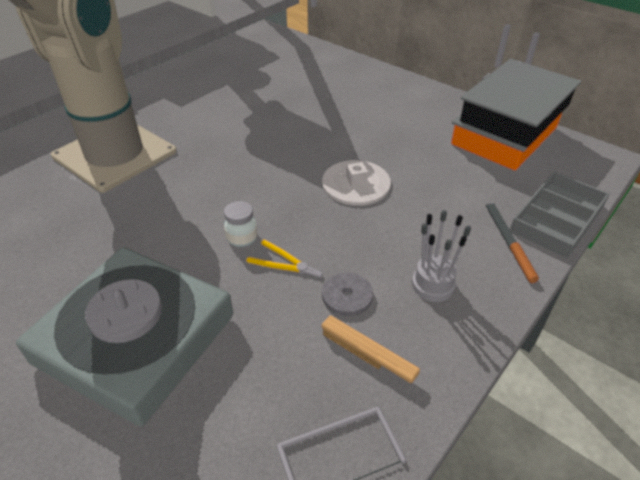

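The top view shows the plate at about (202,307), hub top near (198,306), and the machine with its flange at about (461,312) and four stud dots around the spindle. Next I'll enlarge both and measure them.

```bash
cat > h.py <<'E'
from cell import ctrl
import cv2,numpy as np
def cast(d,uv,z):
    uv=np.atleast_2d(np.asarray(uv,float));E=d["extrinsics"]
    r=np.c_[(uv[:,0]-d["cx"])/d["fx"],-(uv[:,1]-d["cy"])/d["fy"],-np.ones(len(uv))]@E[:3,:3].T
    return E[:3,3]+r*((z-E[2,3])/r[:,2])[:,None]
def proj(d,P):
    E=d["extrinsics"];c=(np.atleast_2d(P)-E[:3,3])@E[:3,:3]
    return np.c_[d["cx"]-d["fx"]*c[:,0]/c[:,2],d["cy"]+d["fy"]*c[:,1]/c[:,2]]
def big(d,u,v,w,h,s): 
    p=d["pixels"][v:v+h,u:u+w,::-1]; return cv2.resize(p,None,fx=s,fy=s,interpolation=cv2.INTER_CUBIC)
E
python3 - <<'E'
from h import *
d=ctrl.get_image("top");s=ctrl.get_image("scene")
a=big(d,162,267,80,80,5);b=big(d,420,272,80,80,5)
a2=big(s,317,147,80,80,5);b2=big(s,82,270,80,80,5)
v=np.vstack([np.hstack([a,b])])
b2=cv2.normalize(b2,None,0,255,cv2.NORM_MINMAX)
cv2.imwrite("pics/c1.png",v);cv2.imwrite("pics/c2.png",np.hstack([a2,b2]))
g=cv2.cvtColor(d["pixels"],cv2.COLOR_RGB2GRAY)
roi=np.zeros_like(g);roi[262:352,152:252]=g[262:352,152:252]
m=(roi>150).astype(np.uint8)
c=max(cv2.findContours(m,0,2)[0],key=cv2.contourArea);h=cv2.convexHull(c)
P=cast(d,h[:,0]+0.0,10)[:,:2].astype(np.float32)
print("plate",cv2.minEnclosingCircle(P),cv2.fitEllipse(P))
# box top z=72?, green-grey vs grey; flange
hsv=cv2.cvtColor(d["pixels"],cv2.COLOR_RGB2HSV)
roi=np.zeros_like(g);roi[282:342,432:492]=g[282:342,432:492]
for t in(80,90,100,110):
  m=(roi>t).astype(np.uint8);cs=cv2.findContours(m,0,2)[0]
  if cs:
    c=max(cs,key=cv2.contourArea);P=cast(d,cv2.convexHull(c)[:,0],92)[:,:2].astype(np.float32)
    print(t,"flange",cv2.fitEllipse(P))
E
```

```text
plate ((499.23651123046875, 275.7684631347656), 76.42669677734375) ((499.4681091308594, 275.8076477050781), (145.279296875, 151.65744018554688), 164.2576904296875)
80 flange ((469.4376525878906, -296.07537841796875), (113.76338958740234, 143.5884246826172), 147.49208068847656)
90 flange ((473.9815979003906, -289.0509033203125), (107.08096313476562, 123.28260803222656), 148.21302795410156)
100 flange ((476.5350036621094, -284.95941162109375), (106.76536560058594, 108.18579864501953), 146.6728057861328)
110 flange ((476.6836853027344, -284.8262634277344), (104.98949432373047, 105.8078842163086), 119.72309112548828)
```

View pics/c1.png

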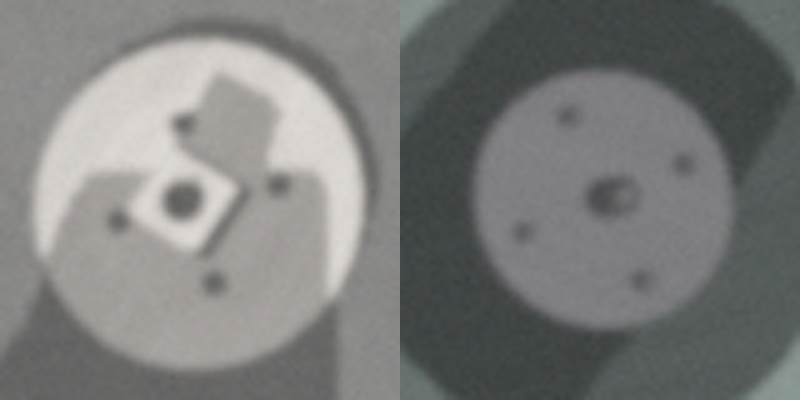

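View pics/c2.png

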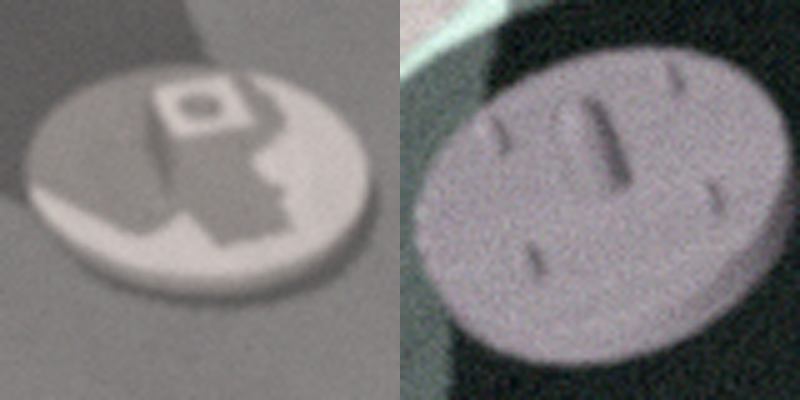

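Both crops are clear. In the top view the holes are at crop px (183,124), (279,185), (214,283), (118,219). The studs are at (168,115), (284,163), (242,281), (122,231) in the right half. The scene crop shows the bore top at about (202,107) and studs at (500,135), (676,75), (715,195), (536,260), with the spindle at (590,100)–(625,185).

Run:
```python
from h import *
d=ctrl.get_image("top");s=ctrl.get_image("scene")
def ref(d,pts,o,r):
    g=cv2.GaussianBlur(cv2.cvtColor(d["pixels"],cv2.COLOR_RGB2GRAY).astype(float),(0,0),.6);out=[]
    for p in pts:
        q=(np.array(p)+.5)/5-.5+o
        for _ in range(3):
            y,x=np.mgrid[-r:r+1,-r:r+1]+np.round(q[::-1]).astype(int)[:,None,None]
            w=g[y,x];w=np.clip(np.median(w)-4-w,0,None);q=np.array([(w*x).sum(),(w*y).sum()])/w.sum()
        out.append(q)
    return np.array(out)
def ana(n,P):
    c=P.mean(0);v=P[:,:2]-c[:2];a=np.degrees(np.arctan2(v[:,1],v[:,0]))
    print(n,c.round(1),"r",np.hypot(*v.T).round(1),"ang mod90",(a%90).round(1))
h=ref(d,[(183,124),(279,185),(214,283),(118,219)],(162,267),3);ana("holes top",cast(d,h,8))
t=ref(d,[(168,115),(284,163),(242,281),(122,231)],(420,272),3);print(t.round(1));ana("studs top",cast(d,t,99))
t2=ref(s,[(98,135),(276,75),(315,195),(136,260)],(82,270),3);print(t2.round(1));ana("studs scene",cast(s,t2,99))
print("bore top",cast(d,ref(d,[(183,200)],(162,267),4),41),"scene",cast(s,ref(s,[(202,107)],(317,147),3),41))
# flange ellipse scene
g=cv2.cvtColor(s["pixels"],cv2.COLOR_RGB2GRAY);print(proj(s,[[476.6,-285,92],[476.6,-285,128]]),"crop px",(proj(s,[[476.6,-285,92],[476.6,-285,128]])-[82,270])*5)
print("top spindle base/tip crop",(proj(d,[[476.6,-285,92],[476.6,-285,128]])-[420,272])*5)
```

```text
holes top [497.7 276.    8. ] r [36.2 36.5 36.5 37.5] ang mod90 [10.1 12.  11.6 11.5]
[[453.1 294.7]
 [476.4 304.5]
 [467.6 327.5]
 [444.3 317.8]]
studs top [ 477.1 -283.2   99. ] r [36.7 36.5 36.5 36.5] ang mod90 [21.2 21.2 21.3 21.6]
[[102.2 297.3]
 [137.  285.6]
 [144.8 309. ]
 [108.9 321.9]]
studs scene [ 476.  -284.4   99. ] r [36.5 36.5 36.3 36.6] ang mod90 [22.2 21.1 22.3 21.5]
bore top [[497.60506093 276.12957302  41.        ]] scene [[492.71341135 274.7975547   41.        ]]
[[124.44312467 306.50009054]
 [118.11869297 290.88022986]] crop px [[212.21562334 182.5004527 ]
 [180.59346485 104.40114928]]
top spindle base/tip crop [[201.66888815 197.13188322]
 [224.17647757 193.74326149]]
```

Call:
send_rows(rows=[[[2, -1.3, 0, 0, 0, 0], [6, -3.8, 0, 0, 0, 0], [10, -6.3, 0, 0, 0, 0], [14, -8.8, 0, 0, 0, 0], [18, -11.3, 0, 0, 0, 0], [22, -13.8, 0, 0, 0, 0], [26, -16.3, 0, 0, 0, 0], [30, -18.8, 0, 0, 0, 0], [34, -21.3, 0, 0, 0, 0], [38, -23.8, 0, 0, 0, 0]]], grip=0)

```text
clock: 1.3
eef_pos: [476.9, -294.8, 304.1]
tool_rot: [3.141, -0.0, 0.269]
force: [0.9, -0.9, -0.3]
width: 85.5
gripper_force: 0.0
```

```bash
cat >> h.py <<'E'
from scipy.spatial.transform import Rotation as R
def delta(p,yaw):
    "shift (cm) and turn (rad) in tool axes to reach TCP p, pointing down, tool x at yaw (deg)"
    s=ctrl.read_state();r=R.from_euler("xyz",s["tool_rot"])
    t=R.from_euler("xyz",[np.pi,0,np.radians(yaw)])
    print("t",round(s["clock"],2),"pos",s["eef_pos"].round(1),"rot",np.degrees(s["tool_rot"]).round(2),"q",s["qpos"].round(2),"F",s["force"].round(1),"M",s["torque"].round(2),"w",round(s["width"],1),"gf",round(s["gripper_force"],1))
    print("delta",(r.inv().apply(np.array(p)-s["eef_pos"])/10).round(2),(r.inv()*t).as_rotvec().round(3))
E
python3 -c "
from h import *
delta((498,276,160),56.5)"
```

```text
t 1.3 pos [ 476.9 -294.8  304.1] rot [ 1.7998e+02 -2.0000e-02  1.5390e+01] q [ 0.49  0.5   0.02  1.77 -0.01  0.87 -0.78] F [ 0.9 -0.9 -0.3] M [-0.05 -0.06  0.01] w 85.5 gf 0.0
delta [ 17.18 -54.47  14.4 ] [ 0.    -0.    -0.717]
```

Call:
send_rows(rows=[[[1, -3, 0, 0, 0, -0.1], [2.5, -8, 0, 0, 0, -0.2], [4, -12.7, 0, 0, 0, -0.3], [5.5, -17.4, 0, 0, 0, -0.4], [7, -22.2, 0, 0, 0, -0.5], [8.5, -27, 0, 0, 0, -0.6], [10, -31.7, 0, 0, 0, -0.717], [11.5, -36.5, 0, 0, 0, -0.717], [13, -41.2, 0, 0, 0, -0.717], [14.5, -46, 0, 0, 0, -0.717]]])

```text
clock: 2.3
eef_pos: [493.3, 186.9, 304.1]
tool_rot: [3.141, -0.0, 0.985]
force: [0.1, -0.3, -0.4]
width: 85.4
gripper_force: 0.0
```

```bash
python3 -c "
from h import *
delta((498,276,160),56.5)"
```

```text
t 2.3 pos [493.3 186.9 304.1] rot [ 1.7997e+02 -2.0000e-02  5.6460e+01] q [-0.26  0.46 -0.22  1.85  0.13  0.84 -1.13] F [ 0.1 -0.3 -0.4] M [ 0.   -0.01 -0.01] w 85.4 gf 0.0
delta [ 7.68 -4.54 14.41] [ 0.001 -0.    -0.001]
```

Call:
send_rows(rows=[[[1.5, -1, 2, 0, 0, 0], [3.5, -2, 5, 0, 0, 0], [5.5, -3.2, 9, 0, 0, 0], [7, -4.1, 12, 0, 0, 0], [7.68, -4.54, 14.4, 0, 0, 0], [7.68, -4.54, 14.4, 0, 0, 0], [7.68, -4.54, 14.4, 0, 0, 0]]])

```text
clock: 3.0
eef_pos: [498.0, 273.7, 160.1]
tool_rot: [3.142, 0.001, 0.986]
force: [-0.7, 0.0, 0.7]
width: 85.5
gripper_force: 0.0
```

Run:
```python
from h import *
delta((498,276,88),56.5)
d=ctrl.get_image("top");s=ctrl.get_image("scene")
cv2.imwrite("pics/g1.png",np.hstack([big(d,152,257,100,100,4),big(s,307,117,100,100,4)]))
```

```text
t 3.0 pos [498.  273.7 160.1] rot [1.800e+02 5.000e-02 5.648e+01] q [-0.45  0.71 -0.16  1.87  0.2   0.58 -1.32] F [-0.7  0.   0.7] M [-0.02 -0.04 -0.01] w 85.5 gf 0.0
delta [ 0.19 -0.13  7.21] [ 0.     0.001 -0.   ]
```

View pics/g1.png

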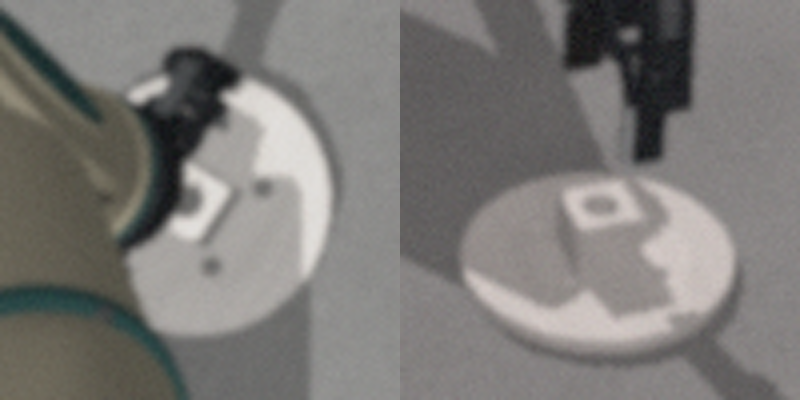

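Both views show the gripper above the plate, with the fingers straddling the hub square to its flats. I'll descend and close.

Call:
send_rows(rows=[[[0.2, -0.1, 2, 0, 0, 0], [0.2, -0.1, 4, 0, 0, 0], [0.2, -0.1, 5.5, 0, 0, 0], [0.2, -0.1, 6.5, 0, 0, 0], [0.2, -0.1, 7.2, 0, 0, 0], [0.2, -0.1, 7.2, 0, 0, 0], [0.2, -0.1, 7.2, 0, 0, 0]]])

```text
clock: 3.8
eef_pos: [498.5, 276.4, 88.3]
tool_rot: [3.141, -0.001, 0.986]
force: [0.8, 0.6, -0.0]
width: 85.5
gripper_force: 0.0
```

Call:
send_rows(rows=[[[0, 0, 0, 0, 0, 0], [0, 0, 0, 0, 0, 0], [0, 0, 0, 0, 0, 0], [0, 0, 0, 0, 0, 0], [0, 0, 0, 0, 0, 0], [0, 0, 0, 0, 0, 0], [0, 0, 0, 0, 0, 0], [0, 0, 0, 0, 0, 0]]], grip=255)

```text
clock: 4.6
eef_pos: [498.3, 276.6, 88.4]
tool_rot: [3.142, -0.001, 0.986]
force: [-1.6, 0.5, 5.6]
width: 34.7
gripper_force: 62.7
```

```bash
python3 -c "
from h import *
delta((498,276,248),56.5)"
```

```text
t 4.6 pos [498.3 276.6  88.4] rot [ 1.800e+02 -3.000e-02  5.649e+01] q [-0.47  0.83 -0.13  1.89  0.22  0.44 -1.35] F [-1.6  0.5  5.6] M [-0.01  0.32 -0.04] w 34.7 gf 62.7
delta [-5.000e-02  1.000e-02 -1.596e+01] [ 0.    -0.001 -0.   ]
```

Call:
send_rows(rows=[[[0, 0, -0.3, 0, 0, 0], [0, 0, -1, 0, 0, 0], [0, 0, -2.5, 0, 0, 0], [0, 0, -4.5, 0, 0, 0], [0, 0, -7, 0, 0, 0], [0, 0, -10, 0, 0, 0], [0, 0, -13, 0, 0, 0], [0, 0, -15.5, 0, 0, 0], [0, 0, -16.6, 0, 0, 0], [0, 0, -17, 0, 0, 0]]])

```text
clock: 5.6
eef_pos: [498.5, 276.3, 259.4]
tool_rot: [3.141, -0.002, 0.986]
force: [0.6, 0.1, -6.0]
width: 34.9
gripper_force: 61.4
```

```bash
python3 -c "
from h import *
delta((476.6,-284.2,258),66.4)"
```

```text
t 5.6 pos [498.5 276.3 259.4] rot [ 1.7994e+02 -1.1000e-01  5.6470e+01] q [-0.42  0.57 -0.2   1.79  0.16  0.79 -1.29] F [ 0.6  0.1 -6. ] M [ 0.05 -0.02 -0.03] w 34.9 gf 61.4
delta [-47.93  29.14   0.08] [ 0.001 -0.002 -0.173]
```

Call:
send_rows(rows=[[[-0.8, 0.5, 0, 0, 0, 0], [-2.4, 1.5, 0, 0, 0, -0.01], [-4.9, 3, 0, 0, 0, -0.03], [-7.9, 4.8, 0, 0, 0, -0.05], [-10.9, 6.6, 0, 0, 0, -0.07], [-13.9, 8.4, 0, 0, 0, -0.09], [-16.9, 10.3, 0, 0, 0, -0.11], [-19.9, 12.1, 0, 0, 0, -0.13], [-22.9, 13.9, 0, 0, 0, -0.15], [-25.9, 15.7, 0, 0, 0, -0.173]]])

```text
clock: 6.6
eef_pos: [484.5, -28.5, 256.5]
tool_rot: [-3.139, 0.002, 1.159]
force: [0.2, -0.5, -6.2]
width: 35.2
gripper_force: 61.2
```

```bash
python3 -c "
from h import *
delta((476.6,-284.2,258),66.4)"
```

```text
t 6.6 pos [484.5 -28.5 256.5] rot [-1.7982e+02  9.0000e-02  6.6410e+01] q [ 0.19  0.48 -0.27  2.01  0.2   0.68 -0.61] F [ 0.2 -0.5 -6.2] M [ 0.03 -0.11 -0.03] w 35.2 gf 61.2
delta [-23.75   9.5   -0.14] [-0.003  0.002  0.   ]
```

Call:
send_rows(rows=[[[-3, 1.2, 0, 0, 0, 0], [-6, 2.4, 0, 0, 0, 0], [-9, 3.6, 0, 0, 0, 0], [-12, 4.8, 0, 0, 0, 0], [-15, 6, 0, 0, 0, 0], [-18, 7.2, 0, 0, 0, 0], [-20.5, 8.2, 0, 0, 0, 0], [-22.2, 8.9, 0, 0, 0, 0], [-22.8, 9.2, 0, 0, 0, 0], [-22.8, 9.2, 0, 0, 0, 0]]])

```text
clock: 7.6
eef_pos: [477.9, -272.8, 256.7]
tool_rot: [-3.139, 0.0, 1.157]
force: [-0.6, 0.6, -6.7]
width: 35.1
gripper_force: 61.3
```

Run:
```python
from h import *
delta((476.6,-284.2,258),66.4)
d=ctrl.get_image("top");s=ctrl.get_image("scene")
cv2.imwrite("pics/g2.png",np.hstack([big(d,410,230,130,130,3),big(s,50,200,130,130,3)]))
```

```text
t 7.6 pos [ 477.9 -272.8  256.7] rot [-179.85    0.     66.27] q [ 0.65  0.56 -0.27  1.84  0.2   0.77 -0.15] F [-0.6  0.6 -6.7] M [ 0.04  0.   -0.02] w 35.1 gf 61.3
delta [-1.09  0.34 -0.14] [-0.003  0.    -0.002]
```

View pics/g2.png

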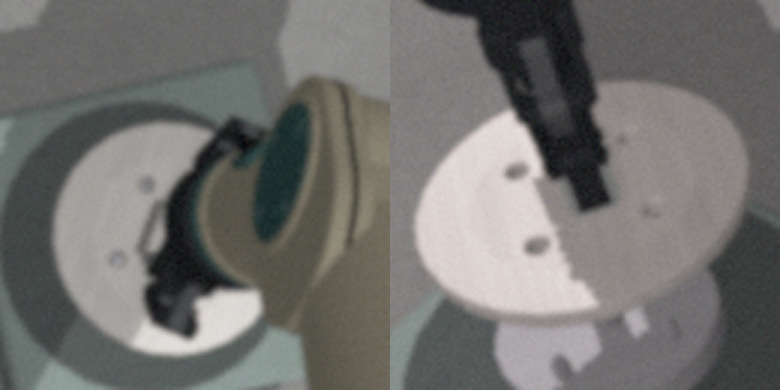

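The scene crop shows all four holes at crop px (126,171), (146,245), (262,208), (232,137). The top crop shows two, at (147,185) and (118,259). From these I'll get the plate's centre and angle relative to the TCP.

Run:
```python
from h import *
d=ctrl.get_image("top");s=ctrl.get_image("scene");e=ctrl.read_state()["eef_pos"];z=e[2]-78.4
f=lambda c,p,o,z:cast(c,(np.array(p)+.5)/3-.5+np.array(o),z)
P=f(s,[(126,171),(146,245),(262,208),(232,137)],(50,200),z-1)[:,:2];c=P.mean(0);v=P-c
print("scene c",c,"minus tcp",c-e[:2],np.hypot(*v.T),np.degrees(np.arctan2(v[:,1],v[:,0]))%90)
Q=f(d,[(147,185),(118,259)],(410,230),z-1)[:,:2];w=Q[1]-Q[0];n=np.array([-w[1],w[0]])
a=np.degrees(np.arctan2(w[1],w[0]))
c=[Q.mean(0)+k*n/2 for k in(1,-1)];print("top edge",np.hypot(*w),"ang mod90",(a+45)%90,[x-e[:2] for x in c])
# disc outline, top: light pixels edge on the left half
for cam,n,thr,box in((d,"top",120,(425,265,500,352)),(s,"scene",0,None)):
    if n=="top":
        g=cv2.cvtColor(cam["pixels"],cv2.COLOR_RGB2GRAY);u0,v0,u1,v1=box
        m=np.zeros_like(g);m[v0:v1,u0:u1]=g[v0:v1,u0:u1]>thr
        k=max(cv2.findContours(m,0,cv2.CHAIN_APPROX_NONE)[0],key=cv2.contourArea)[:,0]
        W=cast(cam,k,z)[:,:2]
        from scipy.optimize import least_squares
        W=W[np.abs(np.hypot(*(W-e[:2]).T)-75)<9]
        o=least_squares(lambda x:np.hypot(*(W-x).T)-75,e[:2],loss="soft_l1");print("outline",len(W),o.x-e[:2],o.x,np.abs(o.fun).mean())
```

```text
scene c [ 474.53099439 -275.41838983] minus tcp [-4.70035273 -5.1048622 ] [36.1561836  36.30286353 37.43473554 35.98864866] [20.98845058 22.39104098 21.5525262  24.4378612 ]
top edge 51.87306570125894 ang mod90 21.045731740741303 [array([-0.86152274, -4.66899401]), array([20.19932318, 42.73623476])]
outline 164 [-0.28834262 -2.80262905] [ 478.9430045  -273.11615667] 0.9762577019066073
```

```bash
python3 -c "
from h import *
delta((477.7,-281.4,224),66.4)"
```

```text
t 7.8 pos [ 479.2 -270.3  257.7] rot [-1.7994e+02 -5.0000e-02  6.6530e+01] q [ 0.65  0.56 -0.27  1.84  0.2   0.77 -0.15] F [-0.1  0.2 -5.2] M [ 0.05 -0.04  0.01] w 34.7 gf 61.3
delta [-1.08  0.3   3.37] [-0.001 -0.001  0.002]
```

Call:
send_rows(rows=[[[-0.5, 0.1, 1, 0, 0, 0], [-1, 0.3, 2, 0, 0, 0], [-1.1, 0.3, 3, 0, 0, 0], [-1.1, 0.3, 3.3, 0, 0, 0], [-1.1, 0.3, 3.3, 0, 0, 0], [-1.1, 0.3, 3.3, 0, 0, 0], [-1.1, 0.3, 3.3, 0, 0, 0]]])

```text
clock: 8.5
eef_pos: [477.8, -283.3, 225.3]
tool_rot: [3.141, -0.0, 1.159]
force: [-0.1, -0.2, -5.8]
width: 35.1
gripper_force: 61.2
```

Run:
```python
from h import *
delta((477.7,-281.4,224),66.4)
d=ctrl.get_image("top");s=ctrl.get_image("scene")
delta((477.7,-281.4,224),66.4)
cv2.imwrite("pics/g3.png",np.hstack([big(d,420,250,100,100,4),big(s,60,220,100,100,4)]))
```

```text
t 8.5 pos [ 477.8 -283.3  225.3] rot [ 1.7995e+02 -1.0000e-02  6.6410e+01] q [ 0.65  0.61 -0.26  1.86  0.23  0.7  -0.14] F [-0.1 -0.2 -5.8] M [0.01 0.02 0.02] w 35.1 gf 61.2
delta [ 0.17 -0.09  0.13] [ 0.001 -0.     0.   ]
t 8.6 pos [ 477.8 -283.3  225.4] rot [179.95  -0.    66.41] q [ 0.65  0.61 -0.26  1.86  0.23  0.7  -0.14] F [ 1.  -0.5 -4.9] M [-0.   -0.01 -0.  ] w 34.8 gf 61.2
delta [ 0.17 -0.08  0.14] [ 0.001 -0.     0.   ]
```

View pics/g3.png

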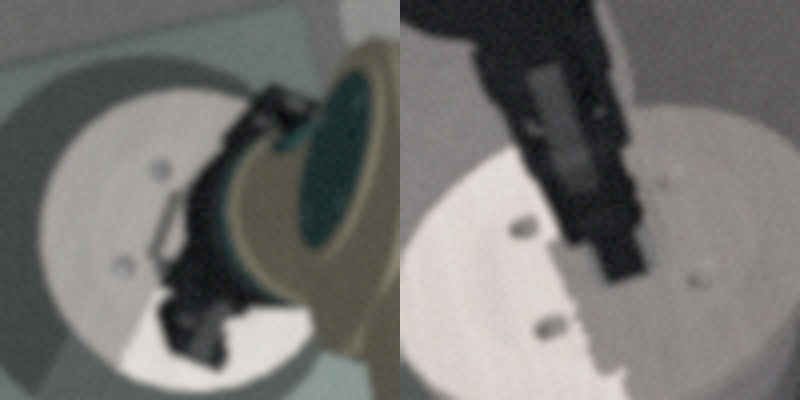

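Settled. The holes are at crop px (160,169), (123,265) in the top view and (124,227), (150,327), (299,279), (263,180) in the scene view.

Run:
```python
from h import *
from scipy.optimize import least_squares
d=ctrl.get_image("top");s=ctrl.get_image("scene");e=ctrl.read_state()["eef_pos"];z=e[2]-78.4
f=lambda c,p,o,z:cast(c,(np.array(p)+.5)/4-.5+np.array(o),z)
P=f(s,[(124,227),(150,327),(299,279),(263,180)],(60,220),z-1)[:,:2];c=P.mean(0);v=P-c
print("scene c",c,"minus tcp",c-e[:2],np.hypot(*v.T),np.degrees(np.arctan2(v[:,1],v[:,0]))%90)
Q=f(d,[(160,169),(123,265)],(420,250),z-1)[:,:2];w=Q[1]-Q[0];n=np.array([-w[1],w[0]])
print("top edge",np.hypot(*w),"ang mod90",(np.degrees(np.arctan2(w[1],w[0]))+45)%90,"c",Q.mean(0)+n/2)
def outl(cam,thr,box,z,dark=False):
    g=cv2.GaussianBlur(cv2.cvtColor(cam["pixels"],cv2.COLOR_RGB2GRAY),(3,3),0);u0,v0,u1,v1=box
    m=np.zeros_like(g);m[v0:v1,u0:u1]=g[v0:v1,u0:u1]>thr
    k=max(cv2.findContours(m,0,cv2.CHAIN_APPROX_NONE)[0],key=cv2.contourArea)[:,0]
    W=cast(cam,k,z)[:,:2];W=W[np.abs(np.hypot(*(W-e[:2]).T)-75)<7]
    o=least_squares(lambda x:np.hypot(*(W-x).T)-75,e[:2],loss="soft_l1");print("outline",thr,len(W),o.x,np.abs(o.fun).mean())
for t in(115,125):outl(d,t,(424,262,500,352),z)
```

```text
scene c [ 473.23974722 -287.42694722] minus tcp [-4.35298839 -4.05941578] [36.10089936 36.15391601 37.29047072 36.61735137] [20.7492892  22.56452402 20.12361208 24.40158634]
top edge 51.8772123637939 ang mod90 21.34585823777121 c [ 479.60431723 -285.23791454]
outline 115 161 [ 477.61040182 -285.52256535] 0.7939237436430718
outline 125 157 [ 477.61791033 -286.39393488] 0.9703403013274419
```

Call:
send_rows(rows=[[[0.1, -0.03, 0, 0, 0, 0], [0.2, -0.06, 0.3, 0, 0, 0], [0.2, -0.06, 0.6, 0, 0, 0], [0.2, -0.06, 0.9, 0, 0, 0], [0.2, -0.06, 1.1, 0, 0, 0], [0.2, -0.06, 1.3, 0, 0, 0], [0.2, -0.06, 1.4, 0, 0, 0], [0.2, -0.06, 1.4, 0, 0, 0]]])

```text
clock: 9.5
eef_pos: [477.6, -281.3, 210.7]
tool_rot: [-3.141, -0.0, 1.159]
force: [-0.4, -0.1, -5.0]
width: 35.1
gripper_force: 61.3
```

```bash
python3 -c "
from h import *
delta((477.7,-281.4,204),66.4)"
```

```text
t 9.5 pos [ 477.6 -281.3  210.7] rot [-179.98   -0.     66.39] q [ 0.65  0.63 -0.25  1.87  0.23  0.67 -0.16] F [-0.4 -0.1 -5. ] M [ 0.   -0.04  0.05] w 35.1 gf 61.3
delta [-0.01  0.01  0.67] [-0. -0. -0.]
```

Call:
send_rows(rows=[[[0, 0, 0.1, 0, 0, 0], [0, 0, 0.2, 0, 0, 0], [0, 0, 0.2, 0, 0, 0]]])

```text
clock: 9.8
eef_pos: [477.5, -281.6, 208.9]
tool_rot: [-3.142, 0.0, 1.159]
force: [-0.8, -1.4, -5.1]
width: 35.1
gripper_force: 61.4
```

Call:
send_rows(rows=[[[0, 0, 0.1, 0, 0, 0], [0, 0, 0.15, 0, 0, 0], [0, 0, 0.15, 0, 0, 0]]])

```text
clock: 10.1
eef_pos: [477.2, -281.8, 207.3]
tool_rot: [-3.141, 0.001, 1.158]
force: [-1.6, -1.7, -5.0]
width: 34.6
gripper_force: 61.4
```

Call:
send_rows(rows=[[[-0.06, -0.02, 0, 0, 0, 0], [-0.12, -0.03, 0, 0, 0, 0], [-0.12, -0.03, 0.1, 0, 0, 0], [-0.12, -0.03, 0.2, 0, 0, 0], [-0.12, -0.03, 0.3, 0, 0, 0], [-0.12, -0.03, 0.3, 0, 0, 0]]])

```text
clock: 10.7
eef_pos: [477.0, -282.2, 204.2]
tool_rot: [-3.141, -0.0, 1.159]
force: [-0.7, -1.2, -6.6]
width: 34.9
gripper_force: 61.2
```

```bash
python3 -c "
from h import *
delta((477.7,-281.4,204),66.4)"
```

```text
t 10.7 pos [ 477.  -282.2  204.2] rot [-1.7999e+02 -1.0000e-02  6.6400e+01] q [ 0.65  0.63 -0.25  1.88  0.24  0.66 -0.16] F [-0.7 -1.2 -6.6] M [-0.25  0.26  0.05] w 34.9 gf 61.2
delta [0.1  0.04 0.02] [-0. -0.  0.]
```

Call:
send_rows(rows=[[[-0.09, 0, 0, 0, 0, 0], [-0.09, 0, 0.2, 0, 0, 0], [-0.09, 0, 0.4, 0, 0, 0], [-0.09, 0, 0.6, 0, 0, 0], [-0.09, 0, 0.75, 0, 0, 0], [-0.09, 0, 0.75, 0, 0, 0]]])

```text
clock: 11.3
eef_pos: [476.6, -283.0, 196.6]
tool_rot: [-3.141, -0.0, 1.159]
force: [0.5, -0.3, -6.4]
width: 34.7
gripper_force: 61.2
```

```bash
python3 -c "
from h import *
delta((477.7,-281.4,194.4),66.4)"
```

```text
t 11.3 pos [ 476.6 -283.   196.6] rot [-1.7998e+02 -1.0000e-02  6.6400e+01] q [ 0.64  0.65 -0.24  1.88  0.24  0.64 -0.16] F [ 0.5 -0.3 -6.4] M [ 0.04 -0.01  0.06] w 34.7 gf 61.2
delta [0.19 0.04 0.22] [-0. -0. -0.]
```

Free of the spindle. I'll go down slowly onto the stud tips, watching the force.

Call:
send_rows(rows=[[[0, 0, 0.1, 0, 0, 0], [0, 0, 0.2, 0, 0, 0], [0, 0, 0.25, 0, 0, 0], [0, 0, 0.25, 0, 0, 0]]])

```text
clock: 11.7
eef_pos: [476.5, -283.1, 194.4]
tool_rot: [-3.141, -0.0, 1.159]
force: [-0.1, -0.8, -6.0]
width: 35.0
gripper_force: 61.2
```

Call:
send_rows(rows=[[[0, 0, 0.05, 0, 0, 0], [0, 0, 0.1, 0, 0, 0], [0, 0, 0.15, 0, 0, 0], [0, 0, 0.15, 0, 0, 0]]])

```text
clock: 12.1
eef_pos: [476.5, -283.1, 192.9]
tool_rot: [-3.141, -0.0, 1.159]
force: [0.2, -0.1, -6.0]
width: 34.9
gripper_force: 61.2
```

Call:
send_rows(rows=[[[0, 0, 0.05, 0, 0, 0], [0, 0, 0.1, 0, 0, 0], [0, 0, 0.15, 0, 0, 0], [0, 0, 0.15, 0, 0, 0]]])

```text
clock: 12.5
eef_pos: [476.6, -283.1, 191.3]
tool_rot: [-3.141, -0.0, 1.159]
force: [0.1, -0.1, -5.4]
width: 34.8
gripper_force: 61.2
```

Call:
send_rows(rows=[[[0, 0, 0.05, 0, 0, 0], [0, 0, 0.1, 0, 0, 0], [0, 0, 0.15, 0, 0, 0], [0, 0, 0.15, 0, 0, 0]]])

```text
clock: 12.9
eef_pos: [476.6, -283.1, 189.8]
tool_rot: [-3.141, -0.0, 1.159]
force: [0.9, -0.0, -6.3]
width: 34.7
gripper_force: 61.2
```

```bash
python3 -c "
from h import *
delta((477.7,-281.4,180.4),66.4)"
```

```text
t 12.9 pos [ 476.6 -283.1  189.8] rot [-179.99   -0.     66.39] q [ 0.64  0.66 -0.24  1.89  0.25  0.63 -0.16] F [ 0.9 -0.  -6.3] M [ 0.03 -0.04  0.02] w 34.7 gf 61.2
delta [0.2  0.04 0.94] [-0. -0. -0.]
```

Call:
send_rows(rows=[[[0, 0, 0.05, 0, 0, 0], [0, 0, 0.1, 0, 0, 0], [0, 0, 0.15, 0, 0, 0], [0, 0, 0.2, 0, 0, 0], [0, 0, 0.2, 0, 0, 0]]])

```text
clock: 13.4
eef_pos: [476.6, -283.1, 187.9]
tool_rot: [-3.142, -0.0, 1.159]
force: [-0.5, -0.0, -6.3]
width: 34.8
gripper_force: 61.2
```

Call:
send_rows(rows=[[[0, 0, 0.1, 0, 0, 0], [0, 0, 0.2, 0, 0, 0], [0, 0, 0.3, 0, 0, 0], [0, 0, 0.4, 0, 0, 0], [0, 0, 0.5, 0, 0, 0], [0, 0, 0.6, 0, 0, 0], [0, 0, 0.6, 0, 0, 0]]])

```text
clock: 14.1
eef_pos: [476.5, -283.0, 181.7]
tool_rot: [-3.141, -0.0, 1.159]
force: [0.6, -1.1, -5.9]
width: 35.1
gripper_force: 61.2
```

```bash
python3 -c "
from h import *
delta((477.7,-281.4,180.4),66.4)"
```

```text
t 14.1 pos [ 476.5 -283.   181.7] rot [-179.99   -0.     66.4 ] q [ 0.64  0.67 -0.23  1.89  0.25  0.61 -0.17] F [ 0.6 -1.1 -5.9] M [ 0.02 -0.    0.  ] w 35.1 gf 61.2
delta [0.2  0.04 0.13] [-0. -0. -0.]
```

Threaded past the studs with no contact, about 1 mm to go. I'll creep in 0.5 mm steps until the force shows contact.

Call:
send_rows(rows=[[[0, 0, 0.05, 0, 0, 0], [0, 0, 0.1, 0, 0, 0], [0, 0, 0.1, 0, 0, 0]]])

```text
clock: 14.4
eef_pos: [476.6, -283.1, 180.9]
tool_rot: [-3.142, -0.0, 1.159]
force: [0.7, 0.3, -6.0]
width: 35.1
gripper_force: 61.2
```

Call:
send_rows(rows=[[[0, 0, 0.03, 0, 0, 0], [0, 0, 0.05, 0, 0, 0], [0, 0, 0.05, 0, 0, 0]]])

```text
clock: 14.7
eef_pos: [476.6, -283.1, 180.5]
tool_rot: [3.142, -0.0, 1.159]
force: [1.3, -0.9, -5.3]
width: 34.7
gripper_force: 61.4
```

Call:
send_rows(rows=[[[0, 0, 0.03, 0, 0, 0], [0, 0, 0.05, 0, 0, 0], [0, 0, 0.05, 0, 0, 0]]])

```text
clock: 15.0
eef_pos: [476.6, -283.1, 180.4]
tool_rot: [3.141, 0.0, 1.159]
force: [-1.8, 1.0, 2.9]
width: 34.8
gripper_force: 62.3
```

Call:
send_rows(rows=[[[0, 0, 0.03, 0, 0, 0], [0, 0, 0.05, 0, 0, 0], [0, 0, 0.05, 0, 0, 0]]])

```text
clock: 15.3
eef_pos: [476.6, -283.1, 180.4]
tool_rot: [3.141, 0.0, 1.159]
force: [-3.1, 1.4, 6.9]
width: 35.1
gripper_force: 63.0
```

The plate is home: TCP stopped at 180.4, as predicted, under about 13 N. I'll ease off and open.

Call:
send_rows(rows=[[[0, 0, -0.05, 0, 0, 0], [0, 0, -0.05, 0, 0, 0]]])

```text
clock: 15.5
eef_pos: [476.6, -283.1, 180.4]
tool_rot: [3.141, 0.0, 1.159]
force: [-2.7, 1.9, 5.7]
width: 35.0
gripper_force: 62.9
```

Call:
send_rows(rows=[[[0, 0, 0, 0, 0, 0], [0, 0, 0, 0, 0, 0], [0, 0, 0, 0, 0, 0], [0, 0, 0, 0, 0, 0], [0, 0, 0, 0, 0, 0], [0, 0, 0, 0, 0, 0], [0, 0, 0, 0, 0, 0], [0, 0, 0, 0, 0, 0]]], grip=0)

```text
clock: 16.3
eef_pos: [476.6, -283.1, 179.9]
tool_rot: [3.142, -0.0, 1.159]
force: [-0.2, 0.0, -0.1]
width: 85.0
gripper_force: 0.0
```

Call:
send_rows(rows=[[[0, 0, -0.3, 0, 0, 0], [0, 0, -1, 0, 0, 0], [0, 0, -2, 0, 0, 0], [0, 0, -4, 0, 0, 0], [0, 0, -6, 0, 0, 0], [0, 0, -8, 0, 0, 0], [0, 0, -10, 0, 0, 0], [0, 0, -12, 0, 0, 0], [0, 0, -13, 0, 0, 0], [0, 0, -13, 0, 0, 0]]])

```text
clock: 17.3
eef_pos: [477.3, -283.4, 311.8]
tool_rot: [3.138, 0.0, 1.159]
force: [0.5, 0.3, -0.3]
width: 85.3
gripper_force: 0.0
```

Call:
send_rows(rows=[[[-2, -1, 0, 0, 0, 0], [-5, -3, 0, 0, 0, 0], [-9, -5, 0, 0, 0, 0], [-13, -7, 0, 0, 0, 0], [-17, -9, 0, 0, 0, 0], [-20, -11, 0, 0, 0, 0], [-22, -12, 0, 0, 0, 0], [-22, -12, 0, 0, 0, 0], [-22, -12, 0, 0, 0, 0]]])

```text
clock: 18.2
eef_pos: [278.4, -436.2, 309.2]
tool_rot: [-3.141, -0.001, 1.158]
force: [0.4, 0.2, -0.6]
width: 86.0
gripper_force: 0.0
```

Run:
```python
from h import *
delta((477.7,-281.4,180.4),66.4)
d=ctrl.get_image("top");s=ctrl.get_image("scene")
cv2.imwrite("pics/f.png",np.hstack([big(d,410,262,100,100,4),big(s,70,250,100,100,4)]))
```

```text
t 18.2 pos [ 278.4 -436.2  309.2] rot [-1.7995e+02 -8.0000e-02  6.6340e+01] q [ 1.14  0.44 -0.28  1.87  0.16  0.85  0.37] F [ 0.4  0.2 -0.6] M [ 0.09 -0.01  0.02] w 86.0 gf 0.0
delta [22.16 12.06 12.9 ] [-0.001 -0.001 -0.001]
```

View pics/f.png

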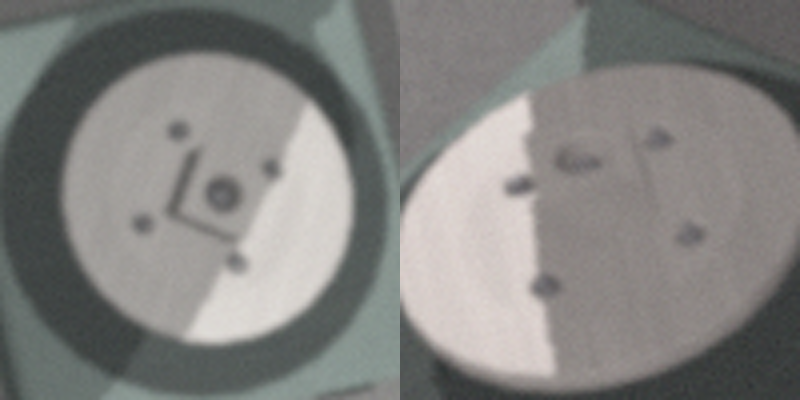

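The plate lies flat on the flange. The studs show in all four holes (top crop (178,131), (271,168), (236,261), (142,223)), the spindle is in the bore at (223,194), and the arm is clear. I'm handing in the job.

```bash
python3 -c "
from h import *
print(ctrl.finish_job())"
```

```text
the job is handed in; nothing more can be done
None
```

The lap plate is seated flat on the flange, hub up, with the spindle in its bore and all four studs in its holes; it is released, the arm is clear, and the job was handed in at about 18 s. I lined the plate up by camera, so the holes met the studs without any turning on the tips, and the highest push I read was about 13 N.

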